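# Index the engraving turntable round to its pointer

### The arm

A 6-joint arm with a two-finger parallel gripper is mounted at the origin on the work surface. World frame = base frame: x ahead of the robot, y to its left, z up, the work surface at z = 0. Lengths are in m, angles in rad, forces in N, time in s.
With the tool pointing down it reaches from about 0.375 to 0.75 m from the base axis. Payload 9 kg.
Tool frame: the origin (TCP) lies midway between the tips of the shut fingers; the grasp point (between the pads) lies 19 mm behind it (ctrl.hold_point_z is the distance from the TCP to the grasp point, in m); z points along the fingers, y is the direction in which the jaws open and shut (so a half turn about z gives the same grasp; the last joint's range is limited). The gripper opens to 85 mm and grips with 20 to 120 N. Pads are 22 mm wide; open, the fingers measure 114 mm over their backs; the gripper's body (76 mm by 85 mm) begins 54 mm behind the grasp point. The pads swing forward as they close: fully open they stand 13 mm farther back than shut.
Start: joints at [0.954, 0.104, 0.097, 1.564, 0, 1.353], TCP at [0.233, 0.553, 0.231] pointing down, gripper open.
Joint ranges: [-2.99, 2.99], [-0.84, 1.86], [-1.1, 1.16], [-1.84, 2.11], [-1.51, 1.56], [-3.14, 3.14]. Speed limits (rad/s): [2.22, 2.22, 2.57, 3.14, 3.14, 3.14].

### API

Orientations are given as a rotation vector (axis times angle).
In Python, from station import ctrl gives the robot as it stands. The module is installed in compiled form; this text tells all that it offers.
- The arm moves only by the shell command python3 -m creep 'ROWS' [FORCE]. ROWS is text: rows parted by semicolons, each of 7 numbers parted by spaces: the shift along the tool's x, y, z in m, then the turn, a rotation vector about the tool's x, y, z in rad, then the opening, from -1 (shut) to 1 (fully open), so that 0 is half open. In form: x y z rx ry rz gripper; .... A call has 1 to 12 rows; each row is the pose to reach, as a shift and turn from the pose measured when the call began, along the tool's axes at that moment; what a row does not reach only later rows make up. A row lasts 1/10 s, in which the tool goes at most 50 mm and 8.59 degrees, less where a joint would pass 70% of its speed; a pose out of reach is approached as far as the arm can. A call with a gripper value outside its range is refused whole. The fingers move at their own pace and stop on an object; FORCE is the grip in N (left out, the last holds). Time passes only in rows, so rows that repeat a pose let the fingers close. It gives the time, the measured TCP pose, the force and the opening at its end, in the units of the state.
- ctrl.read_state(): the state, without advancing time (a new reading comes with each control period).
- ctrl.capture(name): name is "scene" or "top" or "wrist"; returns a dict with "color" (420x560x3 uint8, red, green, blue), "z_map" (420x560 float32, m along the optical axis (not along the pixel's ray), 0 where there is no reading), "camera_matrix" (3x3 intrinsics, pixels), "dist" ([k1, k2, p1, p2, k3] as OpenCV has them; the pictures are not rectified), "xyz" and "orientation" of the camera in the world; the wrist camera has in their place "hand_eye" (4x4, takes a point from camera to tool coordinates, whose origin is the TCP and whose axes are the flange's). Camera axes: x right, y down, z forward; pixel columns grow to the right and rows downward; lengths in m; the calibration is good to about 2 mm. A picture is of the moment at which its call begins: read the wrist's pose just before it.
- ctrl.close_job(): hands the job in, once; it reports no verdict.
The state is a dict: "time": time; "joints": joint angles; "joint_vel": joint speeds; "joint_efforts": joint torques, N m; "position": TCP position; "ee_rot": TCP orientation; "contact_force": force on the tool from outside, world axes, zero at the start; "torque": the same for the moment, N m; "gripper_width": opening from 0.0 (shut) to 1.0 (fully open).
Only numpy, scipy, OpenCV 4.12 (cv2) and the standard library are available. Lean on these libraries where they do the work, as an engineer would, in place of code of your own. Each camera call takes 0.05 s, during which the arm holds its last target. There are 200 camera calls.

### The job

The little glass on the indexing turntable has to come round for the next engraving. Push the turntable's knurled rim round clockwise (seen from above) with a fingertip until the black bar on its top clicks into rest at the fixed pointer, then let go of it. Do not touch or grip the glass, which must ride along standing in the middle, and leave the other things on the bench where they are.

Things in the scene. Friction and masses are not known exactly. Their poses are not given: they have to be found in the camera images.
- turntable_base: Fixed round dark iron base of the turntable, 184 mm across and 20 mm high; origin at the centre of its underside on the work surface, on the vertical axis of rotation. A brass wedge pointer stands on its edge at the base's +x side (from 62.5 to 90 mm out from the axis, 12 mm wide, top 46 mm above the work surface). Base and pointer never move.
- pointer_tip (a point): The inner tip of the fixed pointer, 62.5 mm from the axis, 46 mm above the work surface.
- turntable (a joint): Angle (rad) of the round aluminium plate on the base; grows clockwise seen from above, 0 when the black bar is at the pointer. Clicks into rest every 0.524 rad (30 degrees; eleven dots and the bar on its top show them), also past the pointer. Between rests it needs up to 2 N along the rim; past half-way it snaps to the next rest and stays. Starts one to three clicks before 0; end stops -2.35 and 1.3.
- plate_rim_level (a point): Point on the plate's vertical axis at half the height of its rim, 34 mm above the work surface. The plate is 120 mm across (too wide to grip); its upright knurled rim reaches from 22 to 46 mm above the work surface, with a hard radius of 60 mm and a rough surface (friction about 1); the knurls stand out 0.8 mm.
- bar_mark (a point): Outer end of the black bar inlaid flush in the plate's top: a radial bar 22 mm long and 8 mm wide, from 37 to 59 mm from the axis, 46 mm above the work surface. It turns with the plate and comes to stand in front of the pointer.
- glass: Small clear straight tumbler, 58 mm across, 42 mm high, 0.13 kg, standing loose on the thin cork pad (72 mm across, 2 mm thick) in the middle of the plate; origin at the centre of its underside, 48 mm above the work surface (rim 90 mm above it).
- spool: Loose wooden thread spool standing on the bench, 38 mm across, 50 mm high; origin at the centre of its underside. To be left alone.
- paint_jar: Loose small jar with a black cap, 42 mm across, 62 mm high; origin at the centre of its underside. To be left alone.
- stamp_tool: Loose hand tool with a dark wooden handle lying on the bench, 130 mm long, 26 mm thick, along its x; origin below its middle, on the bench. To be left alone.
Not all that is in view belongs to the job. There is more than one size of the turntable_base; the job needs the smaller. There is more than one size of the glass; the job needs the larger.

How it is judged:
At the end, for the whole second after the job is handed in: The plate is at rest with its black bar at the pointer (joint within 0.09 rad of 0), the glass stands upright on the cork within 12 mm of the middle, and the spool, jar and hand tool are within 20 mm of where they began (value of joint turntable between -0.09 and 0.09 rad and velocity of joint turntable between -0.05 and 0.05 rad/s and horizontal distance between glass and turntable_base below 0.012 m and height (world z) of glass between 0.044 and 0.052 m and angle between glass's own z axis and vertical below 0.1 rad and distance of each of spool, paint_jar, stamp_tool from where it was at the start of the episode below 0.02 m); the robot touches nothing.
It fails at once if the glass is touched or gripped by the robot (over 1 N) (contact force between any of the fingers, the arm and glass above 1 N).
It fails at once if the glass is lifted (10 mm) or tipped (0.3 rad) (height (world z) of glass above 0.058 m or angle between glass's own z axis and vertical above 0.3 rad).
It fails at once if the spool, jar or hand tool is moved by 30 mm or more (distance of any of spool, paint_jar, stamp_tool from where it was at the start of the episode above 0.03 m).
It also fails if it takes over 38 s, if anything falls off the work surface, if the arm or the gripper's body presses on something with over 40 N, if the wrist force passes 120 N, or if a joint passes its speed limit or range.

## Working session

There is one attempt and no reset: what is moved stays moved. The work goes in short steps, Python scripts to look and compute and a shell command to move; the robot and the scene stay as the last step left them, time stands still between calls to the robot, and variables do not carry over. Pictures are saved under pics/ and viewed, about 8 in all and at most 12, crops included, and the job is handed in when it is done.

```bash
mkdir -p pics
cat > h.py <<'E'
import numpy as np, cv2
from scipy.spatial.transform import Rotation as R
from station import ctrl
def cam(n):
    s=ctrl.read_state(); c=ctrl.capture(n)
    if n=='wrist':
        T=np.eye(4);T[:3,:3]=R.from_rotvec(s['ee_rot']).as_matrix();T[:3,3]=s['position'];T=T@np.array(c['hand_eye'])
    else:
        T=np.eye(4);o=np.array(c['orientation']);T[:3,:3]=o if o.shape==(3,3) else R.from_rotvec(o).as_matrix();T[:3,3]=c['xyz']
    c['T']=T;return s,c
def ray(c,u,v):
    p=cv2.undistortPoints(np.array([[[u,v]]],float),np.array(c['camera_matrix']),np.array(c['dist']))[0,0]
    return c['T'][:3,3],c['T'][:3,:3]@np.array([p[0],p[1],1])
def atz(c,u,v,z):
    o,d=ray(c,u,v);return o+d*(z-o[2])/d[2]
def px(c,P):
    T=np.linalg.inv(c['T']);P=np.atleast_2d(P)
    return cv2.projectPoints(P@T[:3,:3].T+T[:3,3],np.zeros(3),np.zeros(3),np.array(c['camera_matrix']),np.array(c['dist']))[0][:,0]
def save(c,n,box=None,k=1):
    im=c['color'][:,:,::-1]
    if box: im=im[box[1]:box[3],box[0]:box[2]]
    cv2.imwrite('pics/'+n,cv2.resize(im,None,fx=k,fy=k,interpolation=cv2.INTER_CUBIC))
E
python3 - <<'E'
from h import *
import pickle
for n in('top','scene'):
    s,c=cam(n);save(c,n+'0.png',k=1.4);pickle.dump(c,open(n+'.pkl','wb'));print(n,c['T'].round(3).tolist())
print(s)
E
```

```text
top [[0.01, -0.989, 0.144, 0.441], [-1.0, -0.011, -0.003, 0.018], [0.005, -0.144, -0.99, 0.847], [0.0, 0.0, 0.0, 1.0]]
scene [[0.839, 0.413, -0.353, 0.823], [0.544, -0.642, 0.541, -0.406], [-0.003, -0.646, -0.764, 0.633], [0.0, 0.0, 0.0, 1.0]]
{'time': 0.05, 'joints': array([9.54322028e-01, 1.04654777e-01, 9.65088969e-02, 1.56390367e+00,
       1.64710715e-05, 1.35313360e+00]), 'joint_vel': array([-0.00113908,  0.00058925,  0.00021321, -0.0005902 , -0.0007766 ,
        0.00130538]), 'joint_efforts': array([ 5.44695926e-03, -5.58744550e+01,  5.05190313e+01,  1.43078642e-02,
       -4.43751596e-04,  5.84520626e-05]), 'position': array([0.23277356, 0.55266521, 0.2305702 ]), 'ee_rot': array([-6.22204808e-01, -3.07882743e+00,  1.78903283e-03]), 'contact_force': array([ 0.95926732,  0.18135787, -1.09021483]), 'torque': array([0.0051642 , 0.00345852, 0.01725404]), 'gripper_width': 0.9993868298538213}
```

View pics/top0.png

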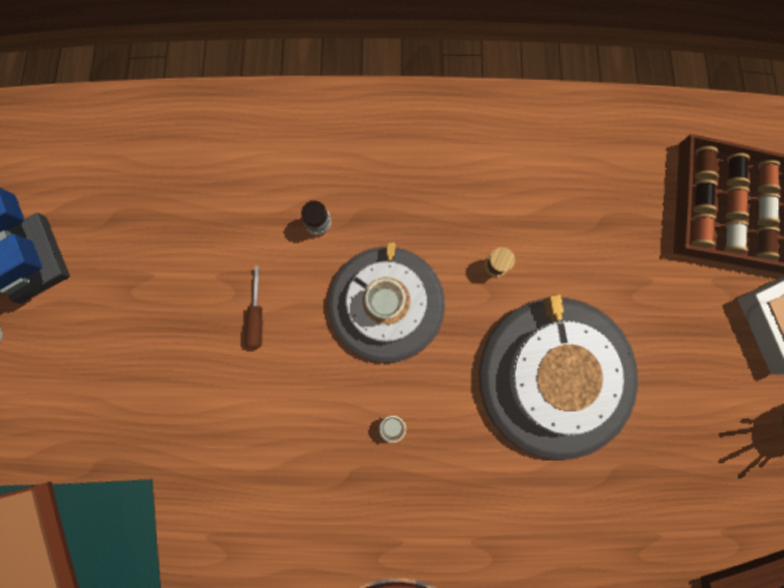

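View pics/scene0.png

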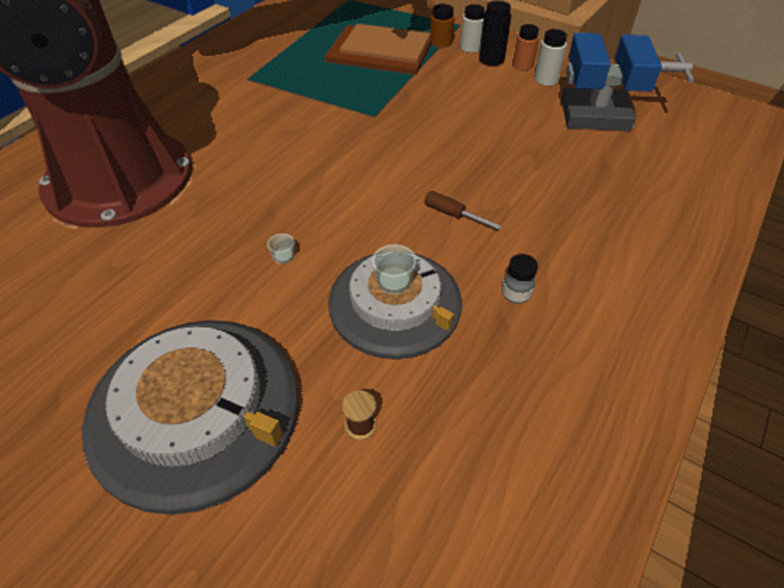

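The top view has the small turntable at about (385,303), its pointer at (391,252) and the bar's outer end at (355,279), so the bar looks about 2 clicks counter‑clockwise of the pointer. The jar is at (316,215), the spool at (501,262) and the hand tool at (255,310). Next I'll turn these into world positions.

Run:
```python
from h import *
import pickle
c=pickle.load(open('top.pkl','rb'));k=1.4
f=lambda u,v,z:atz(c,u/k,v/k,z)
# plate mask at z=.046: depth
zm=c['z_map'];vv,uu=np.nonzero(zm>0)
K=np.array(c['camera_matrix'])
p=cv2.undistortPoints(np.stack([uu,vv],1).astype(float)[:,None],K,np.array(c['dist']))[:,0]
z=zm[vv,uu];P=np.c_[p*z[:,None],z]@c['T'][:3,:3].T+c['T'][:3,3]
g=f(386,302,.046)
d=np.linalg.norm(P[:,:2]-g[:2],axis=1)
m=(d<.075)&(abs(P[:,2]-.046)<.006); (cx,r)=cv2.minEnclosingCircle(P[m][:,:2].astype(np.float32));print('plate',g,cx,r,np.median(P[m][:,2]))
m=(d<.11)&(abs(P[:,2]-.02)<.005);(cb,r)=cv2.minEnclosingCircle(P[m][:,:2].astype(np.float32));print('base',cb,r)
o=np.array(cx)
for n,u,v,zz in[('ptr',391,258,.046),('ptrout',391,245,.046),('barout',354,278,.046),('barin',367,287,.046),('jar',315,210,.062),('spool',502,256,.05),('toolA',257,267,.01),('toolB',254,345,.013),('smallglass',392,424,.03),('big',558,300,.06),('bigbase l',480,380,.02)]:
    q=f(u,v,zz);w=q[:2]-o;print(n,q.round(3),'r',np.linalg.norm(w).round(3),'az',np.degrees(np.arctan2(w[1],w[0])).round(1))
save(c,'crop.png',(220,160,330,270),6)
```

```text
plate [0.54773446 0.02011125 0.046     ] (0.556115984916687, 0.019153909757733345) 0.06598857790231705 0.04550230422685397
base (0.5497685670852661, 0.019781524315476418) 0.09063190221786499
ptr [0.615 0.013 0.046] r 0.059 az -5.7
ptrout [0.636 0.013 0.046] r 0.08 az -4.1
barout [0.584 0.069 0.046] r 0.057 az 60.9
barin [0.57  0.049 0.046] r 0.033 az 64.7
jar [0.685 0.129 0.062] r 0.17 az 40.5
spool [ 0.62  -0.156  0.05 ] r 0.186 az -70.0
toolA [0.607 0.227 0.01 ] r 0.213 az 76.3
toolB [0.482 0.225 0.013] r 0.219 az 109.7
smallglass [0.366 0.009 0.03 ] r 0.19 az -177.0
big [ 0.552 -0.237  0.06 ] r 0.256 az -91.0
bigbase l [ 0.432 -0.125  0.02 ] r 0.19 az -130.7
```

View pics/crop.png

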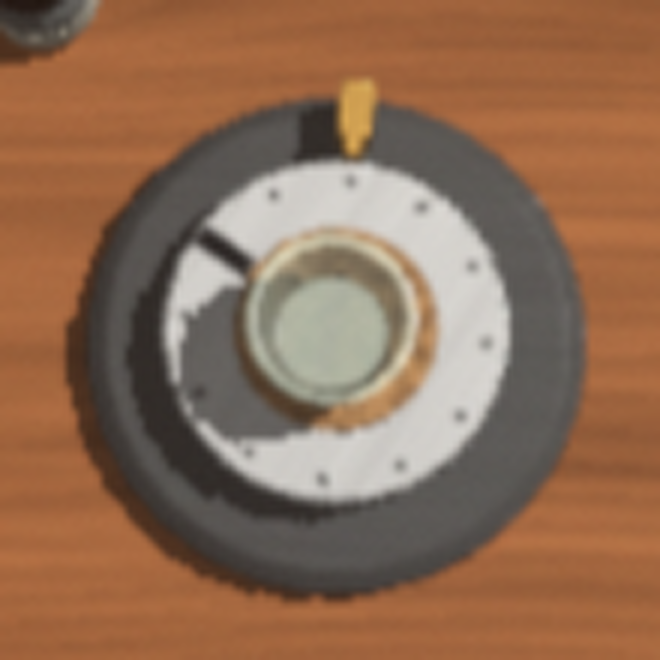

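```bash
cat >> h.py <<'E'
C=np.array([.549,.0195])
def pose(az,r,z):
    a=np.radians(az);x=np.array([np.cos(a),np.sin(a),0]);zt=np.array([0,0,-1.])
    return np.r_[C+r*x[:2],z],np.stack([x,np.cross(zt,x),zt],1)
def rel(*ps):
    s=ctrl.read_state();R0=R.from_rotvec(s['ee_rot']).as_matrix()
    print('now',s['time'],np.round(s['position'],4),'F',np.round(s['contact_force'],1))
    for p in ps:
        P,Q=pose(*p);print(p,P.round(3),(R0.T@(P-s['position'])).round(4),R.from_matrix(R0.T@Q).as_rotvec().round(3))
E
python3 -c "
from h import *
rel((210,.085,.231),(210,.085,.06))"
```

```text
now 0.1 [0.2328 0.5527 0.2306] F [-0.1  0.3  0.1]
(210, 0.085, 0.231) [ 0.475 -0.023  0.231] [-0.4471 -0.4363  0.    ] [-0.001 -0.001 -0.922]
(210, 0.085, 0.06) [ 0.475 -0.023  0.06 ] [-0.4471 -0.4361  0.171 ] [-0.001 -0.001 -0.922]
```

```bash
python3 -m creep '-0.03 -0.03 0 0 0 -0.1 -1; -0.06 -0.06 0 0 0 -0.2 -1; -0.1 -0.1 0 0 0 -0.3 -1; -0.14 -0.135 0 0 0 -0.4 -1; -0.18 -0.175 0 0 0 -0.5 -1; -0.22 -0.215 0 0 0 -0.6 -1; -0.26 -0.255 0 0 0 -0.7 -1; -0.3 -0.295 0 0 0 -0.8 -1; -0.34 -0.335 0 0 0 -0.85 -1; -0.38 -0.375 0 0 0 -0.9 -1; -0.42 -0.41 0 0 0 -0.922 -1; -0.447 -0.436 0 0 0 -0.922 -1' 30; python3 -c "
from h import *
rel((210,.085,.12),(210,.085,.03))"
```

```text
time: 1.3
position: [0.4597, 0.0115, 0.2309]
ee_rot: [0.813, -3.034, 0.001]
contact_force: [1.4, 0.1, 0.7]
gripper_width: -0.003
now 1.3 [0.4597 0.0115 0.2309] F [1.4 0.1 0.7]
(210, 0.085, 0.12) [ 0.475 -0.023  0.12 ] [ 0.0036 -0.0376  0.1109] [-0.001 -0.001  0.   ]
(210, 0.085, 0.03) [ 0.475 -0.023  0.03 ] [ 0.0035 -0.0376  0.2009] [-0.001 -0.001  0.   ]
```

```bash
python3 -m creep '0.0036 -0.0376 0 0 0 0 -1; 0.0036 -0.0376 0.04 0 0 0 -1; 0.0036 -0.0376 0.08 0 0 0 -1; 0.0036 -0.0376 0.11 0 0 0 -1; 0.0036 -0.0376 0.11 0 0 0 -1'; python3 -c "
from h import *
s,c=cam('wrist')
save(c,'w1.png',k=1.4)
rel((210,.085,.06),(210,.085,.03))
print(px(c,[[*C,.046],[*C,.02],*[[*(C+.06*np.array([np.cos(a),np.sin(a)])),.046] for a in np.radians([120,150,180,210,240,270])]])*1.4)"
```

```text
time: 1.8
position: [0.4725, -0.0221, 0.1165]
ee_rot: [0.811, -3.028, -0.005]
contact_force: [-1.1, 1.3, 1.1]
gripper_width: -0.0
now 1.85 [ 0.4739 -0.0225  0.1194] F [1.2 0.2 0.1]
(210, 0.085, 0.06) [ 0.475 -0.023  0.06 ] [-0.0013 -0.0013  0.0594] [ 0.002 -0.003 -0.   ]
(210, 0.085, 0.03) [ 0.475 -0.023  0.03 ] [-0.0014 -0.0014  0.0894] [ 0.002 -0.003 -0.   ]
[[389.04182145 459.66134216]
 [389.28931874 433.14876772]
 [498.02028547 458.79305269]
 [486.75055458 410.50528983]
 [446.84794875 372.89325255]
 [388.66402181 358.66638936]
 [330.53867321 373.12126173]
 [290.83288651 410.9494421 ]]
```

View pics/w1.png

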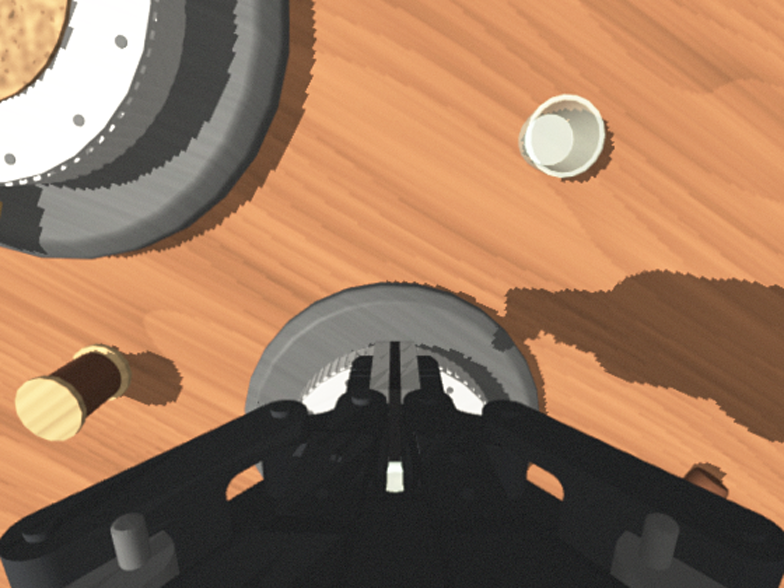

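The wrist view shows the shut tips over the small base at about (395,350), with the spool at left and the little glass at right. The predicted rim front at (389,358) agrees with that, so I'm going down beside the rim.

```bash
python3 -m creep '-0.001 -0.001 0.03 0 0 0 -1; -0.001 -0.001 0.06 0 0 0 -1; -0.001 -0.001 0.08 0 0 0 -1; -0.001 -0.001 0.089 0 0 0 -1; -0.001 -0.001 0.089 0 0 0 -1; -0.001 -0.001 0.089 0 0 0 -1'; python3 -m creep '-0.003 0 0 0 0 0 -1; -0.006 0 0 0 0 0 -1;-0.008 0 0 0 0 0 -1;-0.008 0 0 0 0 0 -1;-0.008 0 0 0 0 0 -1'; python3 -c "
from h import *
rel((210,.073,.03),(210,.07,.03))"
```

```text
time: 2.45
position: [0.476, -0.0231, 0.0323]
ee_rot: [0.813, -3.033, -0.0]
contact_force: [-0.5, -0.2, -0.7]
gripper_width: 0.002
time: 2.95
position: [0.483, -0.0191, 0.0323]
ee_rot: [0.813, -3.032, -0.0]
contact_force: [-0.6, 0.6, 0.1]
gripper_width: -0.002
now 2.95 [ 0.483  -0.0191  0.0323] F [-0.6  0.6  0.1]
(210, 0.073, 0.03) [ 0.486 -0.017  0.03 ] [-0.0035  0.0004  0.0023] [ 0.001 -0.002  0.   ]
(210, 0.07, 0.03) [ 0.488 -0.016  0.03 ] [-0.0065  0.0004  0.0023] [ 0.001 -0.002  0.   ]
```

```bash
for i in 1; do python3 -m creep '-0.002 0 0.002 0 0 0 -1; -0.003 0 0.002 0 0 0 -1; -0.003 0 0.002 0 0 0 -1; -0.003 0 0.002 0 0 0 -1'; done;  python3 -m creep '-0.001 0 0 0 0 0 -1; -0.0015 0 0 0 0 0 -1; -0.0015 0 0 0 0 0 -1'; python3 -m creep '-0.001 0 0 0 0 0 -1; -0.0015 0 0 0 0 0 -1; -0.0015 0 0 0 0 0 -1'
```

```text
time: 3.35
position: [0.4855, -0.0176, 0.0303]
ee_rot: [0.813, -3.032, -0.0]
contact_force: [0.3, 0.0, -1.0]
gripper_width: -0.001
time: 3.65
position: [0.4869, -0.0168, 0.0302]
ee_rot: [0.813, -3.032, -0.0]
contact_force: [-0.4, -0.0, -0.2]
gripper_width: -0.0
time: 3.95
position: [0.4882, -0.016, 0.0303]
ee_rot: [0.813, -3.032, -0.0]
contact_force: [-0.4, 0.4, 0.3]
gripper_width: -0.0
```

```bash
for i in 1; do python3 -m creep '-0.001 0 0 0 0 0 -1; -0.0015 0 0 0 0 0 -1; -0.0015 0 0 0 0 0 -1'; done;  python3 -m creep '-0.001 0 0 0 0 0 -1; -0.0015 0 0 0 0 0 -1; -0.0015 0 0 0 0 0 -1'; python3 -c "
from h import *
s,c=cam('scene');save(c,'s1.png',(200,140,360,280),4.5)"
```

```text
time: 4.25
position: [0.4895, -0.0153, 0.0303]
ee_rot: [0.813, -3.032, -0.0]
contact_force: [-0.8, -1.5, 1.2]
gripper_width: 0.001
time: 4.55
position: [0.4895, -0.0152, 0.0302]
ee_rot: [0.811, -3.029, 0.001]
contact_force: [-8.2, -5.0, 6.1]
gripper_width: 0.0
```

View pics/s1.png

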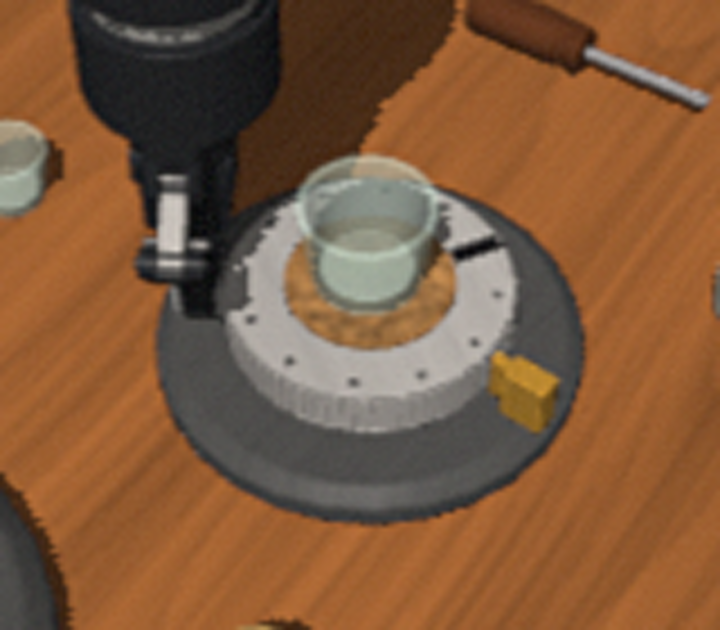

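The scene view shows the tip touching the rim at about (215,300), with the gripper body well outside and above the glass. The bar is at (478,248) and the pointer at (500,365). Contact is at about 9.6 N with the TCP at a radius of 68.9 mm. Next is a clockwise arc with light pressure.

```bash
python3 -m creep '-0.0015 0 0 0 0 0 -1; -0.0016 0.0029 0 0 0 0.0436 -1; -0.0018 0.0059 0 0 0 0.0873 -1; -0.0021 0.0088 0 0 0 0.131 -1; -0.0025 0.0117 0 0 0 0.1745 -1; -0.0031 0.0146 0 0 0 0.218 -1; -0.0038 0.0174 0 0 0 0.262 -1; -0.0046 0.0203 0 0 0 0.305 -1; -0.0056 0.0231 0 0 0 0.349 -1'; python3 -c "
from h import *
s=ctrl.read_state();w=s['position'][:2]-C;print(np.linalg.norm(w),np.degrees(np.arctan2(w[1],w[0])))
s,c=cam('scene');save(c,'s2.png',(200,140,360,280),4.5)"
```

```text
time: 5.5
position: [0.4807, 0.0074, 0.0302]
ee_rot: [0.269, -3.12, 0.004]
contact_force: [-14.6, -1.5, 11.8]
gripper_width: -0.002
0.0693910004052488 -169.98442765670086
```

View pics/s2.png

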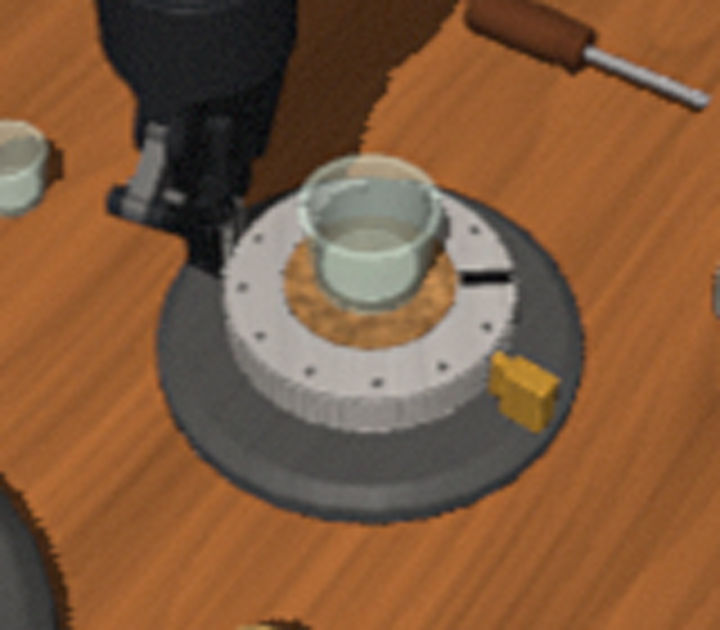

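The plate turned about 20° with the fingertip: the bar is now at (485,277), and the glass still stands in the middle. I'll go on with the arc.

```bash
python3 -m creep '-0.0012 0 0 0 0 0 -1; -0.0013 0.003 0 0 0 0.0436 -1; -0.0015 0.0059 0 0 0 0.0873 -1; -0.0018 0.0089 0 0 0 0.131 -1; -0.0022 0.0118 0 0 0 0.1745 -1; -0.0028 0.0148 0 0 0 0.218 -1; -0.0035 0.0177 0 0 0 0.262 -1; -0.0044 0.0205 0 0 0 0.305 -1; -0.0053 0.0233 0 0 0 0.349 -1; -0.0064 0.0261 0 0 0 0.393 -1; -0.0076 0.0288 0 0 0 0.436 -1; -0.0089 0.0315 0 0 0 0.48 -1'; python3 -c "
from h import *
s=ctrl.read_state();w=s['position'][:2]-C;print(np.linalg.norm(w),np.degrees(np.arctan2(w[1],w[0])))
s,c=cam('scene');save(c,'s3.png',(200,140,360,280),4.5)"
```

```text
time: 6.75
position: [0.482, 0.0414, 0.0302]
ee_rot: [-0.485, -3.09, 0.005]
contact_force: [-12.4, 4.0, 13.0]
gripper_width: -0.003
0.07044972306502857 161.87325859170258
```

View pics/s3.png

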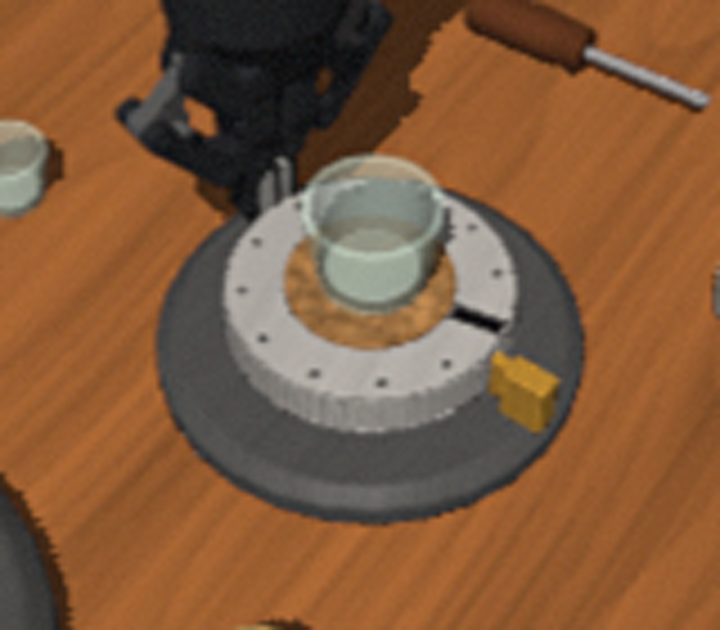

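The bar at (480,318) is about 12° short of the pointer, past half-way to the last rest. I'll push 10° more, then back off radially.

```bash
python3 -m creep '-0.0012 0 0 0 0 0 -1; -0.0013 0.003 0 0 0 0.0436 -1; -0.0015 0.0059 0 0 0 0.0873 -1; -0.0018 0.0089 0 0 0 0.131 -1; -0.0022 0.0118 0 0 0 0.1745 -1; -0.0022 0.0118 0 0 0 0.1745 -1'; python3 -m creep '0.002 0 0 0 0 0 -1; 0.006 0 0 0 0 0 -1; 0.012 0 0 0 0 0 -1; 0.02 0 0 0 0 0 -1; 0.03 0 -0.005 0 0 0 -1; 0.035 0 -0.03 0 0 0 -1; 0.04 0 -0.07 0 0 0 -1; 0.04 0 -0.11 0 0 0 -1; 0.04 0 -0.11 0 0 0 -1'; python3 -c "
from h import *
s,c=cam('scene');save(c,'s4.png',(200,140,360,280),4.5)"
```

```text
time: 7.4
position: [0.4868, 0.0536, 0.0301]
ee_rot: [-0.757, -3.033, 0.005]
contact_force: [-7.8, 5.2, 8.1]
gripper_width: 0.002
time: 8.3
position: [0.4557, 0.0723, 0.1463]
ee_rot: [-0.758, -3.041, 0.003]
contact_force: [0.4, 0.2, 0.6]
gripper_width: 0.001
```

View pics/s4.png

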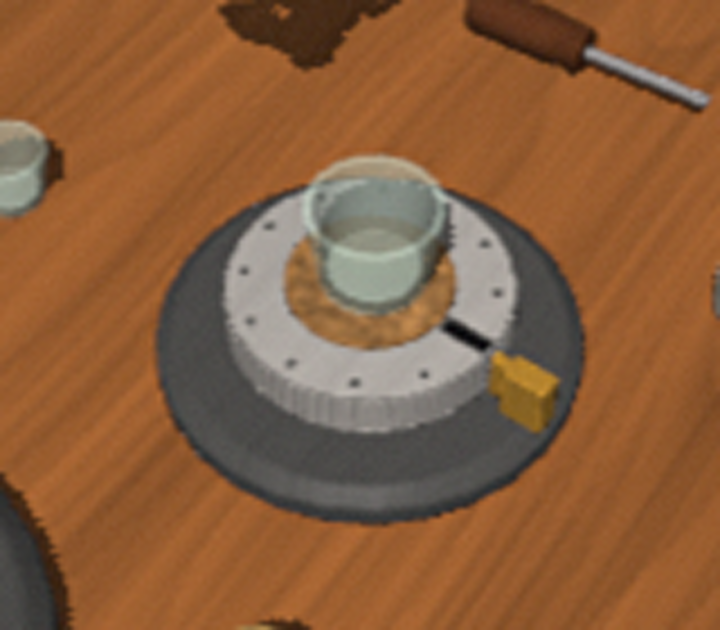

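The bar lies at (467,335), pointing straight at the pointer tip (490,360), and the dots are where they were at rest. One numeric check of the glass's centring and the bar's angle remains before handing in.

```bash
python3 -c "
from h import *
s,c=cam('scene')
a=np.radians(np.arange(0,360,5));f=lambda r,z:(px(c,np.c_[C[0]+r*np.cos(a),C[1]+r*np.sin(a),0*a+z])-[200,140])*4.5
for r,z in((.029,.09),(.06,.046)):q=f(r,z);print(q.min(0),q.max(0))
g=lambda u,v:atz(c,200+u/4.5,140+v/4.5,.046)
for q in((447,324),(488,346),(494,362),(371,297)):print(g(*q)[:2], np.degrees(np.arctan2(*(g(*q)[:2]-C)[::-1])))
print(s['contact_force'],s['time'])
s,c=cam('top');save(c,'t2.png',(200,130,370,270),4.5)"
```

```text
[289.35417144 156.22387752] [435.71648211 263.34076504]
[217.59065223 176.60160563] [507.58767926 396.29181439]
[0.59035148 0.01864956] -1.17818862157555
[0.61014318 0.01775522] -1.6345498446197608
[0.61629786 0.01196691] -6.386900465901027
[0.55664147 0.01405649] -35.46468666448536
[-1.05360439  0.40394675  0.36921108] 8.35
```

View pics/t2.png

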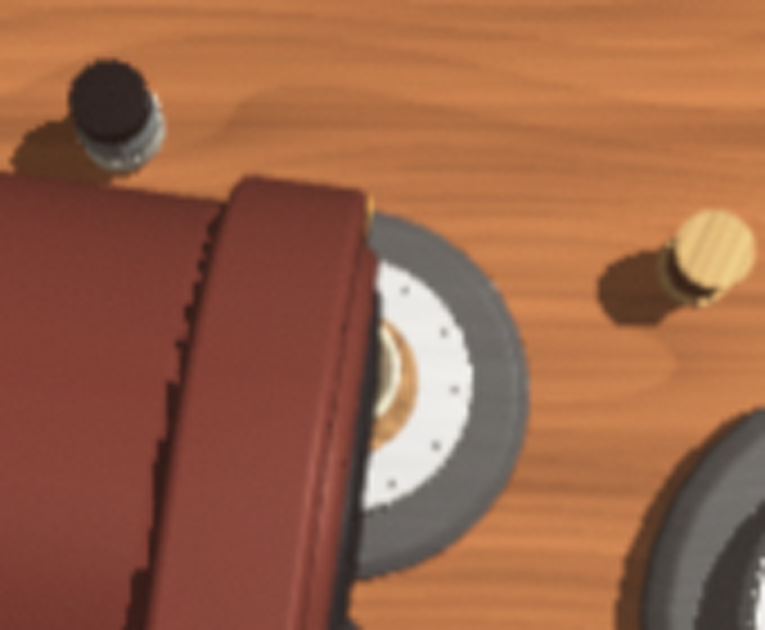

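```bash
python3 -c "
from station import ctrl
print(ctrl.close_job())"
```

```text
the job is handed in; nothing more can be done
None
```

I pushed the rim of the smaller turntable clockwise two clicks (60°) with the shut fingertips until the black bar came to the pointer. I then backed off, raised the tool clear and handed the job in at about 8.4 s. No verdict is reported.

**Final checks:**
- **Bar and plate:** the bar points straight at the pointer tip in the last scene picture, and the dots are back in the rest pattern seen at the start.
- **Glass:** it stands upright on the cork, roughly 2 mm further along the picture than the plate, against the 12 mm allowed. I judged this from the scene camera only.
- **Bench items:** the jar, spool and tool show no sign of having moved. I judged this by eye, and only the tool's near end and shaft are in the last picture.
- **Forces:** the push reached about 19 N at the wrist, and contact force was about 1 N (sensor noise) after letting go.

**Checks that fell short:**
- **Camera disagreement:** the scene camera put the plate about 4 mm from the centre I had estimated from the top camera. Because of this its absolute angles for the bar (−1.6°) and pointer (−6.4°) are not reliable, so I relied on the bar lining up with the pointer and the dot pattern.
- **Top view blocked:** in the last top picture the arm hid the bar, the pointer and most of the glass, so it could not confirm the result independently.

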